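# Load the culture vessels into their imaging holders

## Task

The culture vessels for the imager stand stacked on the bench: take the stack apart and seat each one in the aluminium holder whose recess fits it, every dish in the round recess of its size and the flask lying lengthwise in the rectangular one, all lying flat on the recess floor. Keep each vessel level, set it down rather than drop it, and do not push about or knock over the brown bottle or the tube rack.

Things in the scene. Friction and masses are not known exactly. Their poses are not given: they have to be found in the camera images.
- dish35_mid (a point): Round lidded culture dish of clear plastic, 39 mm across and 12 mm high, the smallest dish, on top of the stack (standing on the middle dish). The point is at its centre, half-way up; z up, heading without meaning; weighs about 17 g.
- dish50_mid (a point): Round lidded culture dish of clear plastic, 50 mm across and 13 mm high, the middle dish (standing on the large dish). The point is at its centre, half-way up; z up, heading without meaning; weighs about 22 g.
- dish60_mid (a point): Round lidded culture dish of clear plastic, 60 mm across and 15 mm high, the large dish (standing on the flask's flat top). The point is at its centre, half-way up; z up, heading without meaning; weighs about 30 g.
- flask_mid (a point): Clear plastic culture flask lying at the bottom of the stack: a flat block 72 mm long (x), 51 mm wide (y), 24 mm high, with a neck and white round cap (23 mm across) at its +x end, reaching 64 mm from this point. The point is at the centre of the block, half-way up; x towards the cap, z up. Grasp it across the 51 mm width here; about 45 g.
- holder35: Fixed flat aluminium plate, 128 mm (its x) by 86 mm (its y) and 14 mm high, lying flat on the bench, with one round blind dark-floored recess in the middle, 47 mm across, 4 mm deep (its floor 10 mm above the bench, its rim 14 mm); it belongs to the smallest (39 mm) dish. Origin at the centre of the plate's underside, z up; it may be turned about z.
- holder50: Fixed flat aluminium plate, 128 mm (its x) by 86 mm (its y) and 14 mm high, lying flat on the bench, with one round blind dark-floored recess in the middle, 58 mm across, 4 mm deep (its floor 10 mm above the bench, its rim 14 mm); it belongs to the middle (50 mm) dish. Origin at the centre of the plate's underside, z up; it may be turned about z.
- holder60: Fixed flat aluminium plate, 128 mm (its x) by 86 mm (its y) and 14 mm high, lying flat on the bench, with one round blind dark-floored recess in the middle, 68 mm across, 4 mm deep (its floor 10 mm above the bench, its rim 14 mm); it belongs to the large (60 mm) dish. Origin at the centre of the plate's underside, z up; it may be turned about z.
- holder_flask: Fixed aluminium plate, 128 mm (x) by 86 mm (y), 14 mm high, flat on the bench, with a central dark rectangular recess 110 mm (x) by 60 mm (y), 4 mm deep (floor 10 mm above the bench). The flask (100 mm long in all) lies in it lengthwise, cap to either end, centred by its whole length: the flask's point then 14 mm off the holder's centre, away from the cap. Origin: centre of the underside.
- bottle_mid (a point): Bystander: brown glass bottle with blue cap, 56 mm across, 105 mm high, standing. The point is at its centre, half-way up.
- rack_mid (a point): Bystander: white microtube rack with small tubes, 52 mm (x) by 122 mm (y), 48 mm high. The point is at its centre, half-way up.
Mind the look-alikes: they are no part of the job. Leave any purple look-alike of the part that bears flask_mid alone.

How it is judged:
At the end, for the whole second after the job is handed in: Each dish lies flat on the floor of the round recess of its size, within 7 mm of its centre; the flask lies flat and lengthwise (0.2 rad) in the rectangular one, within 9 mm of its centre line and 24 mm of its centre; all released and at rest, level within 0.06 rad (z of dish35_mid in the frame of holder35 between 0.013 and 0.0175 m and angle between each of dish35_mid, dish50_mid, dish60_mid, flask_mid's own z axis and vertical below 0.06 rad and horizontal distance between dish35_mid and holder35 below 0.007 m and linear speed of each of dish35, dish50, dish60, flask below 0.01 m/s and contact force between the fingers and dish35 below 0.05 N and z of dish50_mid in the frame of holder50 between 0.0135 and 0.018 m and horizontal distance between dish50_mid and holder50 below 0.007 m and contact force between the fingers and dish50 below 0.05 N and z of dish60_mid in the frame of holder60 between 0.0145 and 0.019 m and horizontal distance between dish60_mid and holder60 below 0.007 m and contact force between the fingers and dish60 below 0.05 N and z of flask_mid in the frame of holder_flask between 0.019 and 0.0235 m and horizontal distance between flask_mid and holder_flask below 0.024 m and contact force between the fingers and flask below 0.05 N and y of flask_mid in the frame of holder_flask between -0.009 and 0.009 m and angle between the x axis of flask_mid and the x axis of holder_flask, either way round below 0.2 rad); the robot touches nothing.
It fails at once if a vessel is tipped by more than about 30 degrees (angle between any of dish35_mid, dish50_mid, dish60_mid, flask_mid's own z axis and vertical above 0.52 rad).
It fails at once if a vessel is dropped or thrown (it moves faster than 0.8 m/s with no finger on it, as after a fall of 3 cm) ((linear speed of dish35 above 0.8 m/s and contact force between the fingers and dish35 below 0.02 N) or (linear speed of dish50 above 0.8 m/s and contact force between the fingers and dish50 below 0.02 N) or (linear speed of dish60 above 0.8 m/s and contact force between the fingers and dish60 below 0.02 N) or (linear speed of flask above 0.8 m/s and contact force between the fingers and flask below 0.02 N)).
It fails at once if the brown bottle is knocked over or pushed more than 3 cm (angle between bottle_mid's own z axis and vertical above 0.35 rad or distance of bottle_mid from where it was at the start of the episode above 0.03 m).
It fails at once if the tube rack is tipped or pushed more than 3 cm (angle between rack_mid's own z axis and vertical above 0.35 rad or distance of rack_mid from where it was at the start of the episode above 0.03 m).
It also fails if it takes over 120 s, if anything falls off the work surface, if the arm or the gripper's body presses on something with over 40 N, if the wrist force passes 120 N, or if a joint passes its speed limit or range.

## Robot

A 7-joint arm with a two-finger parallel gripper is mounted at the origin on the work surface. World frame = base frame: x ahead of the robot, y to its left, z up, the work surface at z = 0. Lengths are in m, angles in rad, forces in N, time in s.
With the tool pointing down it reaches from about 0.425 to 0.925 m from the base axis. Payload 6.8 kg.
Tool frame: the origin (TCP) lies midway between the tips of the shut fingers; the grasp point (between the pads) lies 19 mm behind it (grip_point_offset is the z of the grasp point in the tool frame, in m); z points along the fingers, y is the line along which they close (so a half turn about z gives the same grasp; the last joint's range is limited). The gripper opens to 85 mm and grips with 20 to 120 N. Pads are 22 mm wide; open, the fingers measure 114 mm over their backs; the gripper's body (76 mm by 85 mm) begins 54 mm behind the grasp point. The pads swing forward as they close: fully open they stand 13 mm farther back than shut.
Start: joints at [-1.321, 0.477, 0.022, 1.555, -0.011, 1.109, -0.083], TCP at [0.236, 0.632, 0.231] pointing down, gripper open.
Joint ranges: [-2.96, 2.96], [-0.34, 2.1], [-1.41, 1.46], [0.24, 2.44], [-1.37, 4.51], [0.17, 1.92], [-2.96, 2.96]. Speed limits (rad/s): [2.39, 2.39, 3.14, 3.14, 3.14, 3.14, 3.14].

## Interface

Orientations are given as a rotation vector (axis times angle).
In Python, from bench import get_obs, grab_frame, calibration, hand_in, grip_point_offset gives the robot as it stands.
- The arm moves only by the shell command python3 -m pendant 'ROWS' [OPENING] [FORCE]. ROWS is a JSON object of lists of equal length, an entry for each row: "translation": the shift along the world's x, y, z in units of 25 mm (1.0 is 25 mm), a list of three; "delta_rot": the turn, a rotation vector about the world's x, y, z in units of 5 degrees (1.0 is 5 degrees), a list of three. In form: {"translation": [[dx, dy, dz], ...], "delta_rot": [[rx, ry, rz], ...]}. A call has 1 to 12 rows; each row is the pose to reach, as a shift and turn from the pose commanded when the call began; what a row does not reach only later rows make up. A row lasts 1/8 s, in which the tool goes at most 62.5 mm and 10.7 degrees, less where a joint would pass 70% of its speed; a pose out of reach is approached as far as the arm can. A call with a gripper value outside its range is refused whole. OPENING is the opening, from 0 (shut) to 1 (fully open), set as the call begins (- or left out, the last holds). The fingers move at their own pace and stop on an object; FORCE is the grip in N (left out, the last holds). Time passes only in rows, so rows that repeat a pose let the fingers close. It gives the time, the measured TCP pose, the force, the opening and the grip force at its end, in the units of the state.
- get_obs(): the state, without advancing time (a new reading comes with each control period).
- grab_frame(name): name is "side" or "top" or "wrist"; returns (picture, depth): 480x640x3 uint8, red, green, blue; 480x640 float32, m along the optical axis (not along the pixel's ray), 0 where there is no reading.
- calibration(name): a dict with "K" (3x3 intrinsics, pixels), "rvec" (rotation vector, rad) and "tvec" (3), from world to camera coordinates, as OpenCV has them. Camera axes: x right, y down, z forward; pixel columns grow to the right and rows downward; lengths in m; the calibration is good to about 2 mm. A picture is of the moment at which its call begins: read the wrist's pose just before it. calibration takes no time and is no camera call; for the wrist camera it gives the pose at the moment of the call.
- hand_in(): hands the job in; it is judged then, once.
The state is a dict: "clock": time; "joints": joint angles; "qvel": joint speeds; "tau": joint torques, N m; "tcp_pos": TCP position; "orientation": TCP orientation; "contact_force": force on the tool from outside, world axes, zero at the start; "moment": the same for the moment, N m; "grip_width": finger opening in m; "gripper_force": force on a finger pad.
Only numpy, scipy, OpenCV 4.12 (cv2) and the standard library are available. Lean on these libraries where they do the work, as an engineer would, in place of code of your own. Each camera call takes 0.05 s, during which the arm holds its last target. There are 200 camera calls.

## Working session

There is one attempt and no reset: what is moved stays moved. The work goes in short steps, Python scripts to look and compute and a shell command to move; the robot and the scene stay as the last step left them, time stands still between calls to the robot, and variables do not carry over. Pictures are saved under pics/ and viewed, at most 14 in all, crops included, and the job is handed in when it is done.

```bash
mkdir -p pics
cat > h.py <<'E'
import numpy as np, cv2
from bench import *
def save(n,p): cv2.imwrite('pics/'+p+'.png',cv2.cvtColor(n,cv2.COLOR_RGB2BGR))
def cam(name):
    c=calibration(name); R=cv2.Rodrigues(np.array(c['rvec'],float))[0]
    return np.array(c['K'],float),R,np.array(c['tvec'],float).ravel()
def ray(C,uv,z):
    K,R,t=C; o=-R.T@t; d=R.T@np.linalg.inv(K)@np.array([uv[0],uv[1],1.]); return o+d*(z-o[2])/d[2]
def dep(C,uv,D):
    K,R,t=C; return R.T@(np.linalg.inv(K)@np.array([uv[0],uv[1],1.])*D-t)
def cloud(C,D):
    K,R,t=C; v,u=np.mgrid[0:480,0:640]; p=np.stack([u,v,np.ones_like(u)],-1)@np.linalg.inv(K).T*D[...,None]
    return (p-t)@R
E
python3 - <<'E'
from h import *
for n in ['top','side']:
    I,D=grab_frame(n); save(I,n+'0'); np.savez('pics/'+n+'0.npz',I=I,D=D)
    K,R,t=cam(n); print(n,K[0,0],-R.T@t,(D>0).mean())
o=get_obs();print(o['tcp_pos'],o['orientation'],o['clock'],grip_point_offset)
E
```

```text
top 556.4356263543682 [ 0.40116221 -0.09347835  1.38926775] 0.9958430989583333
side 464.3201225809284 [ 0.28654826 -0.68851669  0.76218462] 0.9960546875
[0.23621129 0.63175584 0.23043366] [-5.59021711e-01 -3.09126707e+00  2.54547914e-03] 0.1 -0.0187
```

View pics/top0.png

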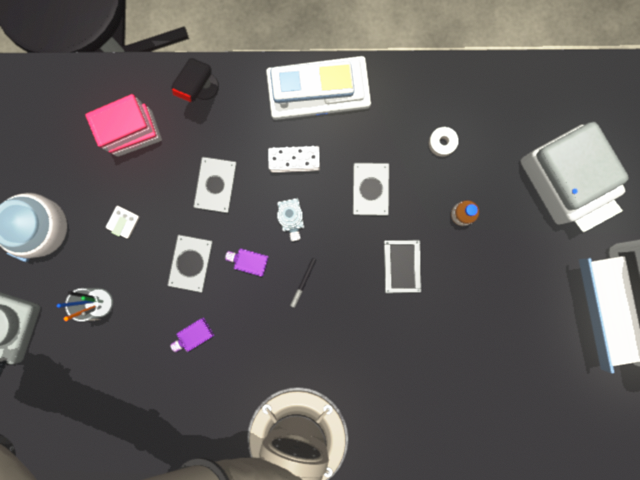

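View pics/side0.png

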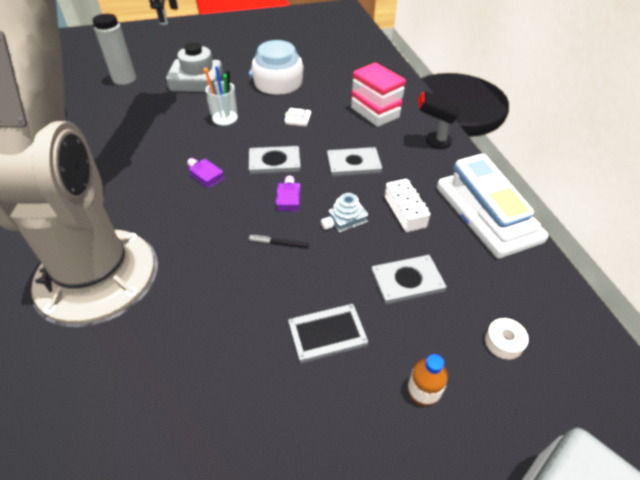

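The top view shows the clear stack at about (290,213), cap at (295,236). The round holders are at (215,185), (371,189) and (190,264), and the rectangular one is at (403,266). The bottle is at (466,212) and the rack at (294,159). Flask candidates are the clear one (290,213) and the purple look-alikes at (249,262) and (194,335). I choose the clear one, since it carries the dishes. Next I'll measure.

Run:
```python
from h import *
for n in ['top','side']:
    z=np.load(f'pics/{n}0.npz'); I,D=z['I'],z['D']; C=cam(n); P=cloud(C,D)
    # holders: region in world with z 0.008..0.02
    g=I.max(2)
    m=(((g>110)&(I.max(2).astype(int)-I.min(2)<40)&(P[...,0]>.25)&(P[...,0]<.8)&(abs(P[...,1])<.45)&(P[...,2]<.03))).astype(np.uint8)
    cs,h=cv2.findContours(m,cv2.RETR_CCOMP,cv2.CHAIN_APPROX_NONE)
    for i,c in enumerate(cs):
        if cv2.contourArea(c)<700 or h[0][i][3]>=0: continue
        pts=np.array([ray(C,p[0],.014)[:2] for p in c],np.float32)
        r=cv2.minAreaRect(pts); print(n,'outer',np.mean(c[:,0],0).round(),np.round(r[0],4),np.round(r[1],4),round(r[2],1), 'zmed',np.median(P[...,2][cv2.drawContours(np.zeros_like(m),[c],-1,1,3)>0]).round(4))
        k=h[0][i][2]
        while k>=0:
            if cv2.contourArea(cs[k])>80:
                pts=np.array([ray(C,p[0],.014)[:2] for p in cs[k]],np.float32); r=cv2.minAreaRect(pts)
                print('   hole',np.round(r[0],4),np.round(r[1],4),round(r[2],1),'z',np.median(P[...,2][cv2.drawContours(np.zeros_like(m),[cs[k]],-1,1,-1)>0]).round(4))
            k=h[0][k][0]
    s=(abs(P[...,0]-.55)<.1)&(abs(P[...,1]-.02)<.08)
    for a,b in [(.015,.03),(.03,.042),(.042,.055),(.055,.08)]:
        q=P[s&(P[...,2]>a)&(P[...,2]<b)]
        if len(q)>5: print(n,a,len(q),q.mean(0).round(4),np.ptp(q,axis=0).round(3), 'zmed',np.median(q[:,2]).round(4))
    if n=='top':
        a=cv2.resize(I[120:300,160:440],None,fx=2.8,fy=2.8,interpolation=cv2.INTER_CUBIC); save(a,'crop0')
```

```text
top outer [402. 266.] [ 0.4239 -0.2579] [0.128  0.0889] 0.0 zmed 0.0037
   hole [ 0.424  -0.2576] [0.0591 0.1084] 89.7 z 0.0099
top outer [190. 263.] [0.4305 0.2686] [0.0899 0.132 ] 79.5 zmed 0.0036
   hole [0.4305 0.2673] [0.0645 0.0651] 0.1 z 0.0101
top outer [371. 189.] [ 0.6165 -0.1819] [0.0897 0.1329] 89.7 zmed 0.0027
top outer [214. 184.] [0.6277 0.209 ] [0.0901 0.132 ] 81.5 zmed 0.004
   hole [0.6281 0.2091] [0.0449 0.0406] 45.3 z 0.0096
top 0.015 269 [0.5316 0.0179 0.0225] [0.139 0.113 0.015] zmed 0.0226
top 0.03 122 [0.5472 0.0172 0.0375] [0.067 0.059 0.011] zmed 0.0377
top 0.042 132 [0.5406 0.0161 0.0496] [0.056 0.056 0.013] zmed 0.0503
top 0.055 217 [0.5488 0.0175 0.0631] [0.041 0.041 0.017] zmed 0.0633
side outer [506. 338.] [ 0.7335 -0.3594] [0.0929 0.0733] 30.5 zmed -0.0009
side outer [327. 332.] [ 0.4212 -0.2614] [0.1319 0.094 ] 0.9 zmed -0.0006
   hole [ 0.4213 -0.2606] [0.1084 0.0582] 0.9 z 0.0083
side outer [408. 278.] [ 0.6135 -0.1843] [0.0962 0.1341] 89.4 zmed 0.0004
   hole [ 0.6133 -0.1841] [0.0542 0.0542] 19.7 z 0.0084
side outer [343. 214.] [0.5507 0.021 ] [0.1372 0.0956] 46.7 zmed -0.0013
   hole [0.5552 0.0446] [0.0901 0.0652] 75.2 z 0.0488
side outer [354. 160.] [0.624  0.2038] [0.1043 0.1343] 81.4 zmed 0.0001
   hole [0.6238 0.2073] [0.0411 0.0438] 75.4 z 0.0084
side outer [274. 158.] [0.4268 0.2627] [0.1048 0.1339] 79.7 zmed -0.0007
   hole [0.4273 0.2651] [0.0618 0.0623] 75.4 z 0.0082
side 0.015 321 [0.532  0.0029 0.0212] [0.139 0.113 0.015] zmed 0.0212
side 0.03 158 [ 5.407e-01 -1.000e-04  3.590e-02] [0.059 0.051 0.012] zmed 0.0362
side 0.042 164 [0.5383 0.0043 0.0486] [0.049 0.051 0.013] zmed 0.0491
side 0.055 203 [0.5471 0.0137 0.0612] [0.039 0.041 0.01 ] zmed 0.0615
```

View pics/crop0.png

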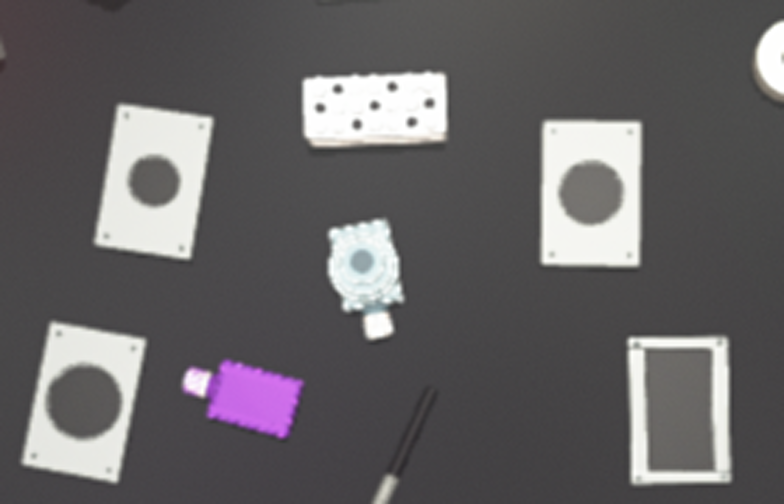

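The crop confirms the choice: clear flask with the dish tower, cap towards the robot. The round recesses are small at upper left, medium at right and large at lower left, so holder35 is (0.628,0.209), holder50 is (0.616,-0.182) and holder60 is (0.430,0.268). I'll move above the stack for a wrist view.

```bash
python3 -m pendant '{"translation":[[1,-2,0],[2.2,-4.4,0],[3.3,-6.6,0],[4.4,-8.9,0],[5.5,-11.2,0],[6.6,-13.5,0],[7.7,-15.8,0],[8.8,-18,0],[9.9,-20.2,0],[11,-22.4,0],[11.9,-24.4,0],[11.9,-24.6,0]],"delta_rot":[[0,0,0.3],[0,0,0.7],[0,0,1.1],[0,0,1.5],[0,0,1.9],[0,0,2.3],[0,0,2.7],[0,0,3.1],[0,0,3.5],[0,0,3.9],[0,0,4.1],[0,0,4.1]]}' 1 20
cat > w.py <<'E'
import sys
from h import *
n=sys.argv[1]; C=cam('wrist'); o=get_obs(); I,D=grab_frame('wrist')
np.savez(f'pics/{n}.npz',I=I,D=D,K=C[0],R=C[1],t=C[2]); save(I,n)
R=cv2.Rodrigues(np.array(o['orientation']))[0]
print('tcp',np.round(o['tcp_pos'],4),'toolz',R[:,2].round(3),'yaw_y',np.degrees(np.arctan2(R[1,1],R[0,1])).round(1),'w',round(o['grip_width'],4),'f',round(o['gripper_force'],1),np.round(o['contact_force'],1),'t',o['clock'],'cam',(-C[1].T@C[2]).round(3))
E
python3 w.py w1
```

```text
clock: 1.6
tcp_pos: [0.5348, 0.0118, 0.2312]
orientation: [0.013, 3.141, -0.003]
contact_force: [-0.1, 0.5, -0.1]
grip_width: 0.0854
gripper_force: 0.0
tcp [0.5348 0.0118 0.2312] toolz [ 0.    -0.002 -1.   ] yaw_y 89.5 w 0.0854 f 0.0 [-0.1  0.5 -0.1] t 1.6 cam [0.466 0.012 0.373]
```

View pics/w1.png

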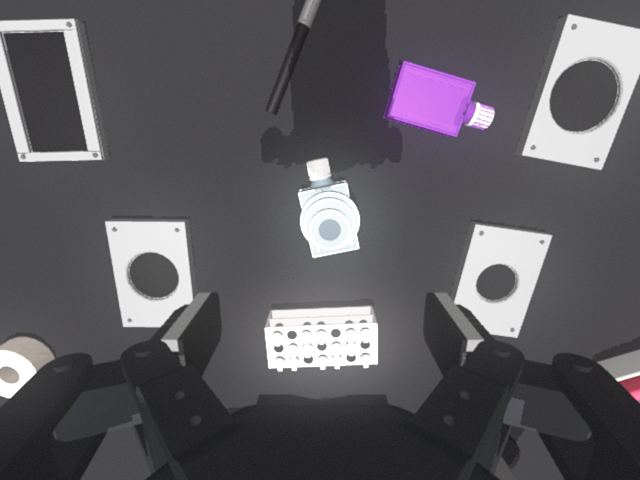

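The wrist view shows the stack at (328,220), cap at (318,168), and all four recesses. I'll measure from it.

```bash
cat > m.py <<'E'
import sys
from h import *
z=np.load(f'pics/{sys.argv[1]}.npz'); I,D=z['I'],z['D']; C=(z['K'],z['R'],z['t']); P=cloud(C,D)
def holes():
    g=I.max(2); m=((g>110)&(P[...,2]<.04)&(P[...,2]>.004)).astype(np.uint8)
    cs,h=cv2.findContours(m,cv2.RETR_CCOMP,cv2.CHAIN_APPROX_NONE)
    for i,c in enumerate(cs):
        if h[0][i][3]<0 or cv2.contourArea(c)<700: continue
        pts=np.array([ray(C,p[0],.014)[:2] for p in c],np.float32); hl=cv2.convexHull(pts)
        r=cv2.minAreaRect(pts); f=cv2.drawContours(np.zeros_like(m),[c],-1,1,-1)
        M=cv2.moments(hl); print('hole',np.mean(c[:,0],0).round(),np.round(r[0],4),np.round(r[1],4),round(r[2],1),'mom',round(M['m10']/M['m00'],4),round(M['m01']/M['m00'],4),'floor z',np.median(P[...,2][f>0]).round(4))
def slabs(x,y,rng,L,zt=None):
    s=(abs(P[...,0]-x)<rng)&(abs(P[...,1]-y)<rng)
    for a,b in L:
        k=s&(P[...,2]>a)&(P[...,2]<b); q=P[k][:,:2].astype(np.float32)
        if len(q)<20: continue
        c,r=cv2.minEnclosingCircle(q); rr=cv2.minAreaRect(q)
        print('slab',a,b,len(q),'circ',np.round(c,4),round(r,4),'rect',np.round(rr[0],4),np.round(rr[1],4),round(rr[2],1),'zmed',np.median(P[k][:,2]).round(4),'z95',np.percentile(P[k][:,2],95).round(4))
if __name__=='__main__':
    holes()
    slabs(.548,.017,.055,[(.006,.021),(.021,.026),(.028,.036),(.036,.041),(.042,.049),(.049,.056),(.058,.062),(.062,.07)])
E
python3 m.py w1
python3 - <<'E'
from h import *
I=cv2.imread('pics/w1.png'); cv2.imwrite('pics/w1c.png',cv2.resize(I[145:275,260:400],None,fx=4.5,fy=4.5,interpolation=cv2.INTER_CUBIC))
E
```

```text
hole [496. 282.] [0.6248 0.2067] [0.0436 0.0438] 50.7 mom 0.6249 0.2066 floor z 0.0095
hole [153. 275.] [ 0.6137 -0.1794] [0.0541 0.0551] 41.9 mom 0.6134 -0.1794 floor z 0.0095
hole [329. 223.] [0.5547 0.0181] [0.0573 0.0571] 44.7 mom 0.555 0.0181 floor z 0.0622
hole [44. 92.] [ 0.4234 -0.257 ] [0.109  0.0606] 0.8 mom 0.4235 -0.2568 floor z 0.0097
hole [584.  96.] [0.4302 0.2656] [0.0655 0.0647] 50.6 mom 0.4301 0.2661 floor z 0.0098
slab 0.006 0.021 336 circ [0.5396 0.0089] 0.0474 rect [0.539  0.0073] [0.0446 0.0935] 79.8 zmed 0.0186 z95 0.0208
slab 0.021 0.026 931 circ [0.5422 0.0164] 0.0507 rect [0.5396 0.0156] [0.0955 0.0512] 11.3 zmed 0.0229 z95 0.0244
slab 0.028 0.036 52 circ [0.5305 0.0174] 0.0245 rect [0.5241 0.0171] [0.0129 0.0488] 2.9 zmed 0.0312 z95 0.0355
slab 0.036 0.041 592 circ [0.5473 0.0181] 0.0302 rect [0.5469 0.0182] [0.0592 0.0585] 0.2 zmed 0.0379 z95 0.0392
slab 0.042 0.049 58 circ [0.5402 0.0155] 0.0241 rect [0.5326 0.0123] [0.0204 0.0479] 22.8 zmed 0.0447 z95 0.0488
slab 0.049 0.056 701 circ [0.5462 0.0177] 0.025 rect [0.5435 0.0174] [0.0433 0.0495] 1.3 zmed 0.0509 z95 0.0524
slab 0.058 0.062 147 circ [0.5494 0.0178] 0.0198 rect [0.5489 0.0179] [0.0387 0.0368] 27.5 zmed 0.0616 z95 0.062
slab 0.062 0.07 1179 circ [0.549  0.0175] 0.0194 rect [0.5491 0.0178] [0.0374 0.038 ] 88.8 zmed 0.063 z95 0.0642
```

View pics/w1c.png

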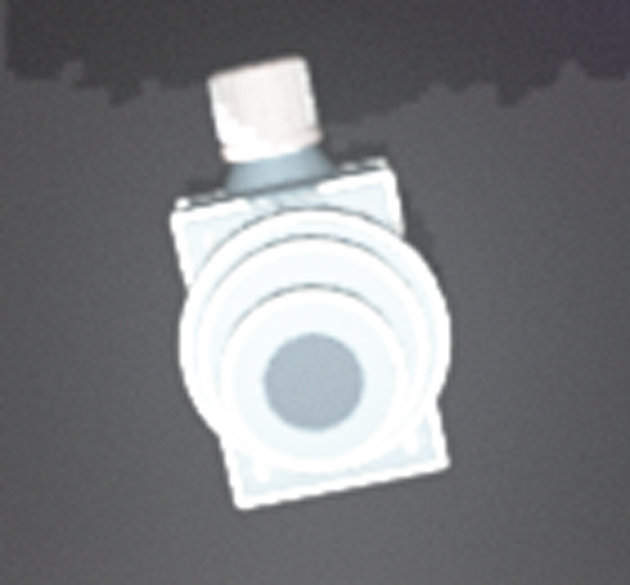

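The crop shows three concentric dishes on the clear flask, with edges clearly resolved. Dish35 is at (0.549,0.018) with its top at 0.063–0.064. I'll go down in two stages, with the tips staying about 5 mm above each vessel's bottom so they clear the recess rim when placing.

```bash
python3 -m pendant '{"translation":[[0.4,0,-1.5],[0.6,0,-3.5],[0.6,0,-5],[0.6,0,-5],[0.6,0,-5],[0.6,0,-5]],"delta_rot":[[0,0,0],[0,0,0],[0,0,0],[0,0,0],[0,0,0],[0,0,0]]}' 0.7 20
python3 w.py w2; python3 m.py w2 | grep -E "slab 0.06|slab 0.04|slab 0.05"
```

```text
clock: 2.4
tcp_pos: [0.5501, 0.0178, 0.1082]
orientation: [-0.001, 3.138, 0.001]
contact_force: [0.0, 0.1, -0.2]
grip_width: 0.0599
gripper_force: 0.0
tcp [0.5501 0.0178 0.1082] toolz [ 0.003  0.001 -1.   ] yaw_y 90.0 w 0.0599 f 0.0 [ 0.   0.1 -0.2] t 2.4 cam [0.481 0.017 0.25 ]
slab 0.042 0.049 146 circ [0.537  0.0174] 0.0219 rect [0.531  0.0154] [0.019 0.043] 18.4 zmed 0.0448 z95 0.0484
slab 0.049 0.056 1710 circ [0.5463 0.0179] 0.0251 rect [0.5417 0.0178] [0.0491 0.0406] 88.6 zmed 0.0509 z95 0.0523
slab 0.058 0.062 303 circ [0.5492 0.0176] 0.0198 rect [0.5487 0.0168] [0.0369 0.0381] 81.3 zmed 0.0617 z95 0.062
slab 0.062 0.07 3091 circ [0.5491 0.0175] 0.0197 rect [0.5488 0.0176] [0.0385 0.0384] 2.6 zmed 0.063 z95 0.064
```

View pics/w2.png

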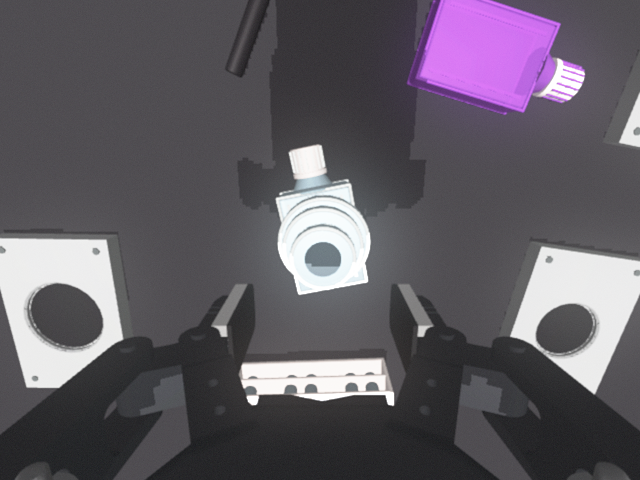

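The view shows the dish tower between the open fingers, with tips at about (248,288) and (400,288). I'll read the tip height from the depth.

Run:
```python
from h import *
z=np.load('pics/w2.npz'); D=z['D']; P=cloud((z['K'],z['R'],z['t']),D)
for u0,u1 in [(210,262),(382,440)]:
    q=P[280:345,u0:u1].reshape(-1,3); q=q[(q[:,2]>.09)&(q[:,2]<.14)]
    print(len(q),np.percentile(q[:,2],[0.5,2,10,50]).round(4)); b=q[q[:,2]<np.percentile(q[:,2],15)]; print(b.min(0).round(4),b.max(0).round(4))
```

```text
1436 [0.1124 0.1136 0.1175 0.1283]
[ 0.54   -0.0236  0.1113] [ 0.5626 -0.0123  0.1195]
1479 [0.1126 0.1138 0.1178 0.1285]
[0.5402 0.0469 0.112 ] [0.5621 0.0585 0.1195]
```

```bash
python3 -m pendant '{"translation":[[0,0,-0.8],[0,0.03,-1.5],[0,0.03,-1.96],[0,0.03,-1.96],[0,0.03,-1.96]],"delta_rot":[[0,0,0],[0,0,0],[0,0,0],[0,0,0],[0,0,0]]}'
python3 -m pendant '{"translation":[[0,0,0],[0,0,0],[0,0,0],[0,0,0],[0,0,0]],"delta_rot":[[0,0,0],[0,0,0],[0,0,0],[0,0,0],[0,0,0]]}' 0.35 20
```

```text
clock: 3.08
tcp_pos: [0.5492, 0.0179, 0.0576]
orientation: [0.0, 3.141, -0.0]
contact_force: [-0.4, 0.1, -0.1]
grip_width: 0.06
gripper_force: 0.0
clock: 3.7
tcp_pos: [0.5493, 0.018, 0.058]
orientation: [0.0, 3.141, 0.0]
contact_force: [-1.2, 0.0, 6.0]
grip_width: 0.0372
gripper_force: 19.8
```

```bash
python3 -m pendant '{"translation":[[0,0,0.2],[0,0,0.6],[0,0,1.2],[0,0,2],[0,0,2.6],[0,0,3],[0,0,3]],"delta_rot":[[0,0,0],[0,0,0],[0,0,0],[0,0,0],[0,0,0],[0,0,0],[0,0,0]]}'
python3 w.py w3
python3 - <<'E'
from h import *
z=np.load('pics/w3.npz'); I,D=z['I'],z['D']; save(I[180:420,160:480],'w3c'); P=cloud((z['K'],z['R'],z['t']),D)
q=P[(abs(P[...,0]-.55)<.03)&(abs(P[...,1]-.018)<.017)&(P[...,2]>.11)&(P[...,2]<.15)]
print(len(q),np.percentile(q,[2,50,98],axis=0).round(4)); A=np.c_[q[:,:2],np.ones(len(q))]; print(np.linalg.lstsq(A,q[:,2],rcond=None)[0])
import m
m.P=P; m.slabs(.548,.017,.06,[(.021,.026),(.036,.041),(.049,.056),(.06,.1)])
E
```

```text
clock: 4.58
tcp_pos: [0.5494, 0.0181, 0.1331]
orientation: [-0.0, 3.14, 0.001]
contact_force: [0.2, 0.7, -0.8]
grip_width: 0.0373
gripper_force: 20.1
tcp [0.5494 0.0181 0.1331] toolz [ 0.001  0.    -1.   ] yaw_y 90.0 w 0.0373 f 20.1 [ 0.2  0.7 -0.8] t 4.575 cam [0.481 0.018 0.275]
5694 [[0.5305 0.002  0.1309]
 [0.5469 0.0179 0.1379]
 [0.5661 0.0339 0.1392]]
[0.0479506  0.00083828 0.11130072]Traceback (most recent call last):
  File "<stdin>", line 5, in <module>
  File "m.py", line 3, in <module>
    z=np.load(f'pics/{sys.argv[1]}.npz'); I,D=z['I'],z['D']; C=(z['K'],z['R'],z['t']); P=cloud(C,D)
                      ~~~~~~~~^^^
IndexError: list index out of range
```

View pics/w3c.png

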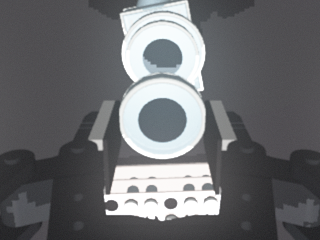

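The dish is held level, top at about 0.1385. I'll carry it over holder35 and re-measure the recess.

```bash
python3 -m pendant '{"translation":[[0.3,0.7,0],[0.7,1.8,0],[1.2,3,0],[1.7,4.3,0],[2.2,5.5,0],[2.7,6.6,0],[3,7.3,0],[3.07,7.58,0],[3.07,7.58,0],[3.07,7.58,0]],"delta_rot":[[0,0,0],[0,0,0],[0,0,0],[0,0,0],[0,0,0],[0,0,0],[0,0,0],[0,0,0],[0,0,0],[0,0,0]]}'
cat > m2.py <<'E'
# holder recess from a close wrist view: fit ellipse-free circle on rim pixels cast on z=.014
from m import *
x,y,r=map(float,sys.argv[2:5])
g=I.max(2); m=((g>110)&(P[...,2]<.03)&(P[...,2]>.004)).astype(np.uint8)
cs,_=cv2.findContours(m,cv2.RETR_CCOMP,cv2.CHAIN_APPROX_NONE)
pts=np.concatenate([[ray(C,p[0],.014)[:2] for p in c] for c in cs if len(c)>30])
k=abs(np.hypot(*(pts-[x,y]).T)-r)<.008; q=pts[k]
from scipy.optimize import least_squares
s=least_squares(lambda v:np.hypot(*(q-v[:2]).T)-v[2],[x,y,r],loss='soft_l1',f_scale=.0005)
print('recess',len(q),s.x.round(4),'res',np.median(abs(s.fun)).round(5)); k=(np.hypot(P[...,0]-x,P[...,1]-y)<r*.7)&(P[...,2]<.03);print('floor',np.median(P[...,2][k]).round(4),k.sum())
k=(np.hypot(P[...,0]-x,P[...,1]-y)>r*1.15)&(np.hypot(P[...,0]-x,P[...,1]-y)<r*1.4)&(P[...,2]<.03);print('rim',np.median(P[...,2][k]).round(4),k.sum())
E
python3 w.py w4; python3 m2.py w4 .625 .207 .0225
```

```text
clock: 5.88
tcp_pos: [0.6255, 0.206, 0.1323]
orientation: [-0.003, -3.141, 0.001]
contact_force: [0.3, -0.2, -0.3]
grip_width: 0.0373
gripper_force: 20.1
tcp [0.6255 0.206  0.1323] toolz [-0.    -0.001 -1.   ] yaw_y 89.9 w 0.0373 f 20.1 [ 0.3 -0.2 -0.3] t 5.875 cam [0.557 0.206 0.274]
recess 235 [0.6247 0.2088 0.0212] res 0.00099
floor 0.0096 1191
rim 0.0132 1329
```

```bash
python3 -m pendant '{"translation":[[0,0,-0.8],[0,0.03,-1.8],[0,0.03,-2.8],[0,0.03,-3.6],[0,0.03,-4.1],[0,0.03,-4.4],[0,0.03,-4.55],[0,0.03,-4.55],[0,0.03,-4.55]],"delta_rot":[[0,0,0],[0,0,0],[0,0,0],[0,0,0],[0,0,0],[0,0,0],[0,0,0],[0,0,0],[0,0,0]]}'
python3 -m pendant '{"translation":[[0,0,-0.02],[0,0,-0.06],[0,0,-0.06],[0,0,-0.06]],"delta_rot":[[0,0,0],[0,0,0],[0,0,0],[0,0,0]]}'
```

```text
clock: 7.05
tcp_pos: [0.6261, 0.2084, 0.0192]
orientation: [0.0, 3.141, 0.001]
contact_force: [-0.9, -0.1, 0.3]
grip_width: 0.0374
gripper_force: 20.1
clock: 7.55
tcp_pos: [0.6256, 0.2083, 0.017]
orientation: [-0.0, -3.142, 0.0]
contact_force: [0.1, 0.0, -0.0]
grip_width: 0.0374
gripper_force: 20.1
```

```bash
python3 -m pendant '{"translation":[[0,0,-0.03],[0,0,-0.06],[0,0,-0.06]],"delta_rot":[[0,0,0],[0,0,0],[0,0,0]]}'
python3 -m pendant '{"translation":[[0,0,0],[0,0,0],[0,0,0],[0,0,0.5],[0,0,1.5],[0,0,3],[0,0,4.4],[0,0,4.4],[0,0,4.4]],"delta_rot":[[0,0,0],[0,0,0],[0,0,0],[0,0,0],[0,0,0],[0,0,0],[0,0,0],[0,0,0],[0,0,0]]}' 0.6
python3 w.py w5;python3 m2.py w5 .625 .207 .0225
python3 - <<'E'
import sys; sys.argv=['','w5']
import m; m.slabs(.6255,.208,.03,[(.016,.025),(.0195,.025)])
E
```

```text
clock: 7.92
tcp_pos: [0.6257, 0.2083, 0.0161]
orientation: [-0.0, -3.142, -0.0]
contact_force: [-1.9, -0.9, 5.0]
grip_width: 0.0375
gripper_force: 20.6
clock: 9.05
tcp_pos: [0.6253, 0.2083, 0.1256]
orientation: [0.0, -3.141, -0.0]
contact_force: [-0.1, -0.5, -0.2]
grip_width: 0.0514
gripper_force: 0.0
tcp [0.6253 0.2083 0.1256] toolz [-0.  0. -1.] yaw_y 90.0 w 0.0514 f 0.0 [-0.1 -0.5 -0.2] t 9.05 cam [0.557 0.208 0.267]
recess 103 [0.6238 0.2089 0.0199] res 0.00119
floor 0.021 1350
rim 0.0131 1717
slab 0.016 0.025 2075 circ [0.6256 0.2079] 0.0197 rect [0.6253 0.2077] [0.0384 0.0385] 48.1 zmed 0.0209 z95 0.022
slab 0.0195 0.025 2018 circ [0.6256 0.2079] 0.0197 rect [0.6253 0.2077] [0.0386 0.0382] 40.5 zmed 0.021 z95 0.022
```

View pics/w5.png

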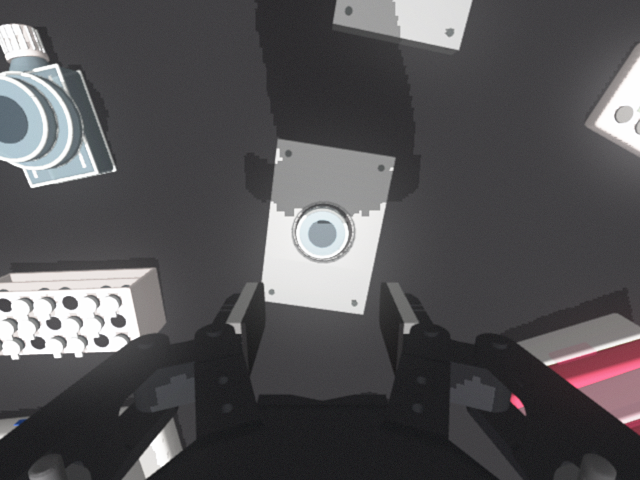

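Dish35 sits flat and centred in its recess at (323,234): top 0.0215, centre (0.6255,0.208). Next is dish50.

```bash
python3 -m pendant '{"translation":[[-0.6,-1.2,0],[-1.2,-2.8,0],[-1.8,-4.4,0],[-2.4,-6,0],[-3,-7.2,-0.2],[-3.17,-7.6,-0.6],[-3.17,-7.6,-0.8],[-3.17,-7.6,-0.8],[-3.17,-7.6,-0.8]],"delta_rot":[[0,0,0],[0,0,0],[0,0,0],[0,0,0],[0,0,0],[0,0,0],[0,0,0],[0,0,0],[0,0,0]]}' 0.78
python3 w.py w6; python3 m.py w6 | grep slab
```

```text
clock: 10.22
tcp_pos: [0.547, 0.0197, 0.1055]
orientation: [-0.003, 3.141, 0.001]
contact_force: [0.1, -0.2, 0.1]
grip_width: 0.0664
gripper_force: 0.0
tcp [0.547  0.0197 0.1055] toolz [ 0.  0. -1.] yaw_y 90.1 w 0.0664 f 0.0 [ 0.1 -0.2  0.1] t 10.225 cam [0.478 0.019 0.247]
slab 0.006 0.021 801 circ [0.5392 0.0067] 0.0472 rect [0.5387 0.0056] [0.0435 0.0938] 74.8 zmed 0.0186 z95 0.0208
slab 0.021 0.026 1932 circ [0.5422 0.0165] 0.0509 rect [0.5395 0.0157] [0.0957 0.0512] 11.3 zmed 0.0228 z95 0.0242
slab 0.028 0.036 152 circ [0.5435 0.0189] 0.0288 rect [0.5313 0.0236] [0.0573 0.0263] 69.0 zmed 0.0316 z95 0.0355
slab 0.036 0.041 1265 circ [0.5473 0.0184] 0.0302 rect [0.5453 0.0188] [0.0596 0.0559] 76.3 zmed 0.0379 z95 0.039
slab 0.042 0.049 169 circ [0.5446 0.018 ] 0.0248 rect [0.5419 0.0207] [0.0456 0.04  ] 34.5 zmed 0.0453 z95 0.0488
slab 0.049 0.056 5025 circ [0.5465 0.0176] 0.0253 rect [0.5463 0.0176] [0.0493 0.0496] 47.0 zmed 0.0509 z95 0.052
```

```bash
python3 -m pendant '{"translation":[[0,0,-0.8],[0,0,-1.6],[0,0,-2.2],[0,0,-2.53],[0,0,-2.53],[0,0,-2.53]],"delta_rot":[[0,0,0],[0,0,0],[0,0,0],[0,0,0],[0,0,0],[0,0,0]]}'
python3 -m pendant '{"translation":[[0,0,0],[0,0,0],[0,0,0],[0,0,0],[0,0,0]],"delta_rot":[[0,0,0],[0,0,0],[0,0,0],[0,0,0],[0,0,0]]}' 0.45 20
python3 -m pendant '{"translation":[[0,0,0.2],[0,0,0.6],[0,0,1.2],[0,0,2],[0,0,2.7],[0,0,3.2],[0,0,3.2]],"delta_rot":[[0,0,0],[0,0,0],[0,0,0],[0,0,0],[0,0,0],[0,0,0],[0,0,0]]}'
cat > held.py <<'E'
import sys
from m import *
x,y,zl,zh,r=map(float,sys.argv[2:7])
k=(np.hypot(P[...,0]-x,P[...,1]-y)<r)&(P[...,2]>zl)&(P[...,2]<zh); q=P[k]
print('held',len(q),np.percentile(q,[2,50,98],axis=0).round(4).tolist()); q=q[q[:,2]>np.percentile(q[:,2],40)]
print('slope',np.linalg.lstsq(np.c_[q[:,:2],np.ones(len(q))],q[:,2],rcond=None)[0].round(3),'circ',[np.round(v,4) for v in cv2.minEnclosingCircle(q[:,:2].astype(np.float32))])
E
python3 w.py w7; python3 held.py w7 .5463 .018 .11 .15 .03;  python3 m.py w7 | grep slab
```

```text
clock: 11.02
tcp_pos: [0.5469, 0.0183, 0.0428]
orientation: [0.0, 3.141, 0.0]
contact_force: [0.3, -0.2, 0.3]
grip_width: 0.0665
gripper_force: 0.0
clock: 11.65
tcp_pos: [0.5469, 0.0183, 0.0431]
orientation: [0.0, 3.141, 0.001]
contact_force: [-1.6, -0.6, 5.9]
grip_width: 0.0486
gripper_force: 20.2
clock: 12.52
tcp_pos: [0.5471, 0.0184, 0.1234]
orientation: [-0.0, 3.14, 0.001]
contact_force: [0.8, -0.2, -0.2]
grip_width: 0.0491
gripper_force: 20.7
tcp [0.5471 0.0184 0.1234] toolz [ 0.002  0.    -1.   ] yaw_y 90.0 w 0.0491 f 20.7 [ 0.8 -0.2 -0.2] t 12.525 cam [0.478 0.018 0.265]
held 11480 [[0.5226, -0.0068, 0.1246], [0.5437, 0.0182, 0.1312], [0.5681, 0.0427, 0.1473]]
slope [-0.009  0.001  0.138] circ [array([0.5439, 0.018 ]), np.float64(0.0294)]
slab 0.006 0.021 677 circ [0.5125 0.0106] 0.0241 rect [0.5044 0.0082] [0.0275 0.0473] 14.7 zmed 0.0187 z95 0.0208
slab 0.021 0.026 1191 circ [0.52   0.0117] 0.0282 rect [0.512 0.01 ] [0.0395 0.0513] 12.4 zmed 0.0228 z95 0.0245
slab 0.028 0.036 113 circ [0.5322 0.0178] 0.0257 rect [0.528  0.0188] [0.0495 0.022 ] 76.9 zmed 0.0317 z95 0.0355
slab 0.036 0.041 3393 circ [0.5472 0.0183] 0.0302 rect [0.5375 0.0184] [0.0599 0.0406] 89.2 zmed 0.0379 z95 0.039
```

```bash
python3 -m pendant '{"translation":[[0.3,-0.7,0],[0.7,-1.8,0],[1.2,-3.1,0],[1.6,-4.4,0],[2,-5.7,0],[2.4,-6.9,0],[2.65,-7.6,0],[2.72,-7.94,0],[2.72,-7.94,0],[2.72,-7.94,0]],"delta_rot":[[0,0,0],[0,0,0],[0,0,0],[0,0,0],[0,0,0],[0,0,0],[0,0,0],[0,0,0],[0,0,0],[0,0,0]]}'
python3 w.py w8; python3 m2.py w8 .614 -.181 .028; python3 held.py w8 .614 -.181 .11 .15 .03
```

```text
clock: 13.82
tcp_pos: [0.6143, -0.1787, 0.1221]
orientation: [0.002, -3.141, -0.002]
contact_force: [-0.1, 0.5, 0.1]
grip_width: 0.0489
gripper_force: 20.8
tcp [ 0.6143 -0.1787  0.1221] toolz [-0.     0.001 -1.   ] yaw_y 90.1 w 0.0489 f 20.8 [-0.1  0.5  0.1] t 13.825 cam [ 0.546 -0.179  0.264]
recess 181 [ 0.6127 -0.1814  0.0263] res 0.00064
floor 0.0096 1582
rim 0.0132 1889
held 11577 [[0.5899, -0.2059, 0.1234], [0.611, -0.1794, 0.1299], [0.6352, -0.1548, 0.1474]]
slope [-0.004 -0.029  0.129] circ [array([ 0.6134, -0.181 ]), np.float64(0.0299)]
```

View pics/w8.png

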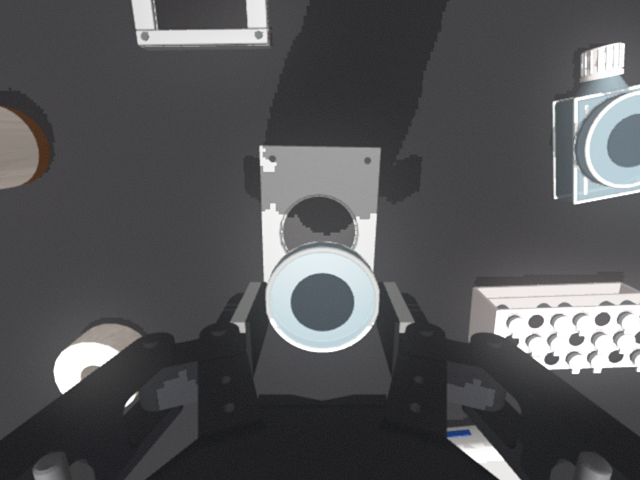

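Dish50 is held level over holder50. The recess centre fits at (0.613–0.614,-0.181), visible around (320,232), so I'll lower here.

```bash
python3 -m pendant '{"translation":[[0,0,-0.8],[0,0,-1.8],[0,0,-2.8],[0,0,-3.5],[0,0,-3.9],[0,0,-4.15],[0,0,-4.24],[0,0,-4.24],[0,0,-4.24]],"delta_rot":[[0,0,0],[0,0,0],[0,0,0],[0,0,0],[0,0,0],[0,0,0],[0,0,0],[0,0,0],[0,0,0]]}'
python3 -m pendant '{"translation":[[0,0,-0.02],[0,0,-0.05],[0,0,-0.08],[0,0,-0.08]],"delta_rot":[[0,0,0],[0,0,0],[0,0,0],[0,0,0]]}'
```

```text
clock: 15.0
tcp_pos: [0.6148, -0.1803, 0.0169]
orientation: [0.0, 3.141, -0.0]
contact_force: [0.8, -0.6, -0.3]
grip_width: 0.0483
gripper_force: 20.8
clock: 15.5
tcp_pos: [0.6144, -0.1802, 0.0142]
orientation: [-0.0, -3.141, -0.0]
contact_force: [-0.4, 0.2, -0.8]
grip_width: 0.0486
gripper_force: 20.8
```

```bash
python3 -m pendant '{"translation":[[0,0,-0.03],[0,0,-0.06],[0,0,-0.06]],"delta_rot":[[0,0,0],[0,0,0],[0,0,0]]}'
```

```text
clock: 15.88
tcp_pos: [0.6145, -0.1802, 0.0141]
orientation: [0.0, 3.141, 0.001]
contact_force: [-3.7, 2.5, 11.5]
grip_width: 0.0489
gripper_force: 21.8
```

```bash
python3 -m pendant '{"translation":[[0,0,0.04],[0,0,0.04],[0,0,0.04],[0,0,0.5],[0,0,1.5],[0,0,3],[0,0,4.4],[0,0,4.4],[0,0,4.4]],"delta_rot":[[0,0,0],[0,0,0],[0,0,0],[0,0,0],[0,0,0],[0,0,0],[0,0,0],[0,0,0],[0,0,0]]}' 0.75
python3 w.py w9; python3 m2.py w9 .6145 -.181 .028
python3 - <<'E'
import sys; sys.argv=['','w9']
import m; m.slabs(.6145,-.1805,.035,[(.018,.026)])
E
```

```text
clock: 17.0
tcp_pos: [0.6141, -0.18, 0.1228]
orientation: [0.0, -3.141, -0.0]
contact_force: [-0.1, -0.1, -0.4]
grip_width: 0.064
gripper_force: 0.0
tcp [ 0.6141 -0.18    0.1228] toolz [-0.  0. -1.] yaw_y 90.0 w 0.064 f 0.0 [-0.1 -0.1 -0.4] t 17.0 cam [ 0.546 -0.18   0.265]
recess 134 [ 0.6131 -0.181   0.0257] res 0.00106
floor 0.022 2139
rim 0.0132 2606
slab 0.018 0.026 3478 circ [ 0.6139 -0.1808] 0.0251 rect [ 0.6138 -0.1808] [0.0494 0.0493] 46.7 zmed 0.0219 z95 0.0231
```

```bash
python3 -m pendant '{"translation":[[-0.5,1.2,0],[-1,2.8,0],[-1.5,4.4,0],[-2,6,0],[-2.5,7.3,0],[-2.68,7.96,-0.5],[-2.68,7.96,-1.08],[-2.68,7.96,-1.08],[-2.68,7.96,-1.08]],"delta_rot":[[0,0,0],[0,0,0],[0,0,0],[0,0,0],[0,0,0],[0,0,0],[0,0,0],[0,0,0],[0,0,0]]}' 0.93
python3 w.py w10; python3 m.py w10 | grep slab
python3 -m pendant '{"translation":[[0,0,-0.8],[0,0,-1.6],[0,0,-2.3],[0,0,-2.7],[0,0,-2.82],[0,0,-2.82],[0,0,-2.82]],"delta_rot":[[0,0,0],[0,0,0],[0,0,0],[0,0,0],[0,0,0],[0,0,0],[0,0,0]]}'
```

```text
clock: 18.18
tcp_pos: [0.5477, 0.017, 0.0955]
orientation: [-0.004, -3.141, 0.001]
contact_force: [0.3, -0.1, 0.8]
grip_width: 0.0796
gripper_force: 0.0
tcp [0.5477 0.017  0.0955] toolz [-0.    -0.001 -1.   ] yaw_y 89.9 w 0.0796 f 0.0 [ 0.3 -0.1  0.8] t 18.175 cam [0.479 0.017 0.237]
slab 0.006 0.021 863 circ [0.5397 0.0068] 0.0477 rect [0.5383 0.0077] [0.0478 0.0917] 74.1 zmed 0.0186 z95 0.0208
slab 0.021 0.026 2102 circ [0.5422 0.0165] 0.0511 rect [0.5393 0.0168] [0.096  0.0534] 11.6 zmed 0.0228 z95 0.0242
slab 0.028 0.036 164 circ [0.541  0.0183] 0.0277 rect [0.5365 0.0181] [0.053  0.0382] 89.9 zmed 0.0318 z95 0.0357
slab 0.036 0.041 7046 circ [0.5473 0.0185] 0.0302 rect [0.5473 0.0186] [0.0591 0.06  ] 87.9 zmed 0.0379 z95 0.039
clock: 19.1
tcp_pos: [0.5479, 0.0188, 0.0259]
orientation: [0.0, 3.141, 0.0]
contact_force: [0.0, -1.0, 0.5]
grip_width: 0.0791
gripper_force: 0.0
```

```bash
python3 -m pendant '{"translation":[[0,0,0],[0,0,0],[0,0,0],[0,0,0],[0,0,0]],"delta_rot":[[0,0,0],[0,0,0],[0,0,0],[0,0,0],[0,0,0]]}' 0.55 20
python3 -m pendant '{"translation":[[0,0,0.2],[0,0,0.6],[0,0,1.2],[0,0,2],[0,0,2.8],[0,0,3.6],[0,0,3.6]],"delta_rot":[[0,0,0],[0,0,0],[0,0,0],[0,0,0],[0,0,0],[0,0,0],[0,0,0]]}'
python3 w.py w11; python3 held.py w11 .5473 .018 .10 .135 .034;  python3 m.py w11 | grep slab
```

```text
clock: 19.73
tcp_pos: [0.5477, 0.0189, 0.0259]
orientation: [0.0, 3.141, 0.001]
contact_force: [-0.8, 0.5, 5.6]
grip_width: 0.0586
gripper_force: 20.8
clock: 20.6
tcp_pos: [0.5488, 0.0188, 0.1174]
orientation: [0.0, 3.138, 0.001]
contact_force: [0.3, 0.2, 0.1]
grip_width: 0.0586
gripper_force: 21.7
tcp [0.5488 0.0188 0.1174] toolz [ 0.004  0.001 -1.   ] yaw_y 90.0 w 0.0586 f 21.7 [0.3 0.2 0.1] t 20.6 cam [0.48  0.018 0.259]
held 15715 [[0.5195, -0.0107, 0.1218], [0.545, 0.0182, 0.1293], [0.5743, 0.0471, 0.1311]]
slope [ 0.    -0.001  0.13 ] circ [array([0.5465, 0.018 ]), np.float64(0.0338)]
slab 0.006 0.021 719 circ [0.52   0.0169] 0.034 rect [0.5157 0.0191] [0.0618 0.0379] 63.3 zmed 0.0188 z95 0.0209
slab 0.021 0.026 3733 circ [0.5258 0.0183] 0.0365 rect [0.5244 0.0127] [0.0654 0.0512] 11.1 zmed 0.0229 z95 0.0241
```

```bash
python3 -m pendant '{"translation":[[-0.4,0.9,0],[-1,2.1,0],[-1.6,3.4,0],[-2.2,4.7,0],[-2.8,6,0],[-3.4,7.3,0],[-4,8.5,0],[-4.5,9.5,0],[-4.69,9.91,0],[-4.69,9.91,0],[-4.69,9.91,0]],"delta_rot":[[0,0,0],[0,0,0],[0,0,0],[0,0,0],[0,0,0],[0,0,0],[0,0,0],[0,0,0],[0,0,0],[0,0,0],[0,0,0]]}'
python3 w.py w12; python3 m2.py w12 .430 .266 .033; python3 held.py w12 .430 .266 .10 .135 .034
```

```text
clock: 22.02
tcp_pos: [0.4307, 0.2651, 0.1151]
orientation: [-0.003, -3.142, 0.001]
contact_force: [1.1, -0.6, -1.0]
grip_width: 0.0587
gripper_force: 21.7
tcp [0.4307 0.2651 0.1151] toolz [-0.    -0.001 -1.   ] yaw_y 89.9 w 0.0587 f 21.7 [ 1.1 -0.6 -1. ] t 22.025 cam [0.362 0.265 0.257]
recess 183 [0.429  0.2672 0.0329] res 0.00115
floor 0.0095 1581
rim 0.0131 2417
held 15896 [[0.4015, 0.2355, 0.1196], [0.4271, 0.2649, 0.1271], [0.4562, 0.2941, 0.1307]]
slope [-0.     0.002  0.127] circ [array([0.4293, 0.266 ]), np.float64(0.0339)]
```

View pics/w12.png

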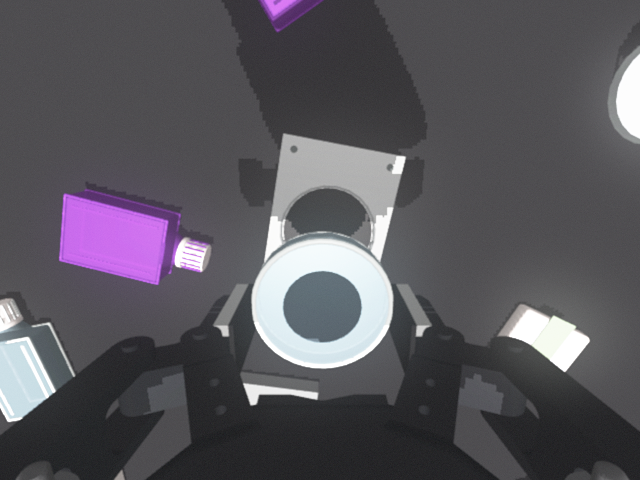

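Dish60 is held level. The recess is at about (328,232), slightly right of the tool line, so I'll check its offset in y with edge profiles.

Run:
```python
from h import *
from scipy.optimize import least_squares
z=np.load('pics/w12.npz'); I=z['I']; C=(z['K'],z['R'],z['t']); print(C[0][:2,2])
g=cv2.GaussianBlur(I.max(2),(3,3),0).astype(int)
print(g[215,260:400:3])
pts=[]
for v in range(190,234,2):
    r=g[v,270:395]; d=np.where(r<95)[0]
    if len(d)>15:
        for e in (d[0],d[-1]): pts.append(ray(C,(270+e,v),.014)[:2])
pts=np.array(pts); s=least_squares(lambda v:np.hypot(*(pts-v[:2]).T)-v[2],[.43,.266,.033],loss='soft_l1',f_scale=.0005); print(len(pts),s.x.round(4),np.median(abs(s.fun)))
s=least_squares(lambda v:np.hypot(*(pts-v[:2]).T)-.034,[.43,.266],loss='soft_l1',f_scale=.0005); print(s.x.round(4))
```

```text
[321.93523557 236.12368098]
[ 91  93  93  97 182 189 176 170 146  96  76  77  78  78  78  79  79  80
  80  80  81  81  81  81  82  81  81  81  81  81  80  81  80  80  80 106
 133 151 175 220 222 192 227 249 121  94  94]
44 [0.41   0.2664 0.0281] 0.0030220681375313276
[0.4294 0.2657]
```

```bash
python3 -m pendant '{"translation":[[0,0.02,-0.8],[0,0.04,-1.8],[0,0.04,-2.7],[0,0.04,-3.4],[0,0.04,-3.8],[0,0.04,-3.98],[0,0.04,-4.05],[0,0.04,-4.05],[0,0.04,-4.05]],"delta_rot":[[0,0,0],[0,0,0],[0,0,0],[0,0,0],[0,0,0],[0,0,0],[0,0,0],[0,0,0],[0,0,0]]}'
python3 -m pendant '{"translation":[[0,0,-0.02],[0,0,-0.05],[0,0,-0.08],[0,0,-0.08]],"delta_rot":[[0,0,0],[0,0,0],[0,0,0],[0,0,0]]}'
```

```text
clock: 23.2
tcp_pos: [0.4304, 0.2678, 0.0145]
orientation: [-0.0, 3.141, 0.001]
contact_force: [0.7, -0.2, -0.3]
grip_width: 0.0588
gripper_force: 21.7
clock: 23.7
tcp_pos: [0.4301, 0.2675, 0.012]
orientation: [-0.0, -3.142, 0.0]
contact_force: [0.8, -0.3, 0.1]
grip_width: 0.0587
gripper_force: 21.7
```

```bash
python3 -m pendant '{"translation":[[0,0,-0.03],[0,0,-0.06],[0,0,-0.06]],"delta_rot":[[0,0,0],[0,0,0],[0,0,0]]}'
```

```text
clock: 24.08
tcp_pos: [0.4302, 0.2675, 0.0117]
orientation: [-0.001, -3.141, -0.001]
contact_force: [-3.8, -2.7, 17.6]
grip_width: 0.059
gripper_force: 23.2
```

```bash
python3 -m pendant '{"translation":[[0,0,0.05],[0,0,0.05],[0,0,0.05],[0,0,0.5],[0,0,1.5],[0,0,3],[0,0,4.4],[0,0,4.4],[0,0,4.4]],"delta_rot":[[0,0,0],[0,0,0],[0,0,0],[0,0,0],[0,0,0],[0,0,0],[0,0,0],[0,0,0],[0,0,0]]}' 0.88
python3 w.py w13; python3 m2.py w13 .43 .267 .033
python3 - <<'E'
import sys; sys.argv=['','w13']
import m; m.slabs(.43,.267,.04,[(.02,.028)])
E
python3 -m pendant '{"translation":[[0.5,-1.2,0],[1,-2.8,0],[1.5,-4.4,0],[2.1,-6,0],[2.7,-7.3,0],[3.4,-8.7,0],[4,-9.6,0],[4.4,-9.96,0],[4.4,-9.96,0],[4.4,-9.96,0]],"delta_rot":[[0,0,0],[0,0,0.4],[0,0,0.8],[0,0,1.2],[0,0,1.6],[0,0,2],[0,0,2.26],[0,0,2.26],[0,0,2.26],[0,0,2.26]]}' 0.85
python3 w.py w14; python3 m.py w14 | grep slab
```

```text
clock: 25.2
tcp_pos: [0.4298, 0.2674, 0.1206]
orientation: [0.0, -3.141, -0.0]
contact_force: [-0.1, -0.0, -0.1]
grip_width: 0.0752
gripper_force: 0.0
tcp [0.4298 0.2674 0.1206] toolz [-0.  0. -1.] yaw_y 90.0 w 0.0752 f 0.0 [-0.1 -0.  -0.1] t 25.2 cam [0.361 0.267 0.262]
recess 164 [0.4301 0.268  0.0326] res 0.00168
floor 0.024 3073
rim 0.0131 3559
slab 0.02 0.028 5166 circ [0.4298 0.2671] 0.0301 rect [0.4295 0.2669] [0.059  0.0594] 89.2 zmed 0.0239 z95 0.0251
clock: 26.5
tcp_pos: [0.5393, 0.0199, 0.12]
orientation: [0.311, -3.125, -0.001]
contact_force: [0.0, 0.3, -0.1]
grip_width: 0.0726
gripper_force: 0.0
tcp [0.5393 0.0199 0.12  ] toolz [-0.001  0.    -1.   ] yaw_y 101.4 w 0.0726 f 0.0 [ 0.   0.3 -0.1] t 26.5 cam [0.472 0.006 0.262]
slab 0.006 0.021 707 circ [0.5397 0.0088] 0.0484 rect [0.5401 0.0087] [0.0466 0.0952] 83.4 zmed 0.0187 z95 0.0208
slab 0.021 0.026 6938 circ [0.5424 0.0158] 0.051 rect [0.5392 0.0157] [0.0954 0.0513] 11.3 zmed 0.0229 z95 0.0241
```

View pics/w14.png

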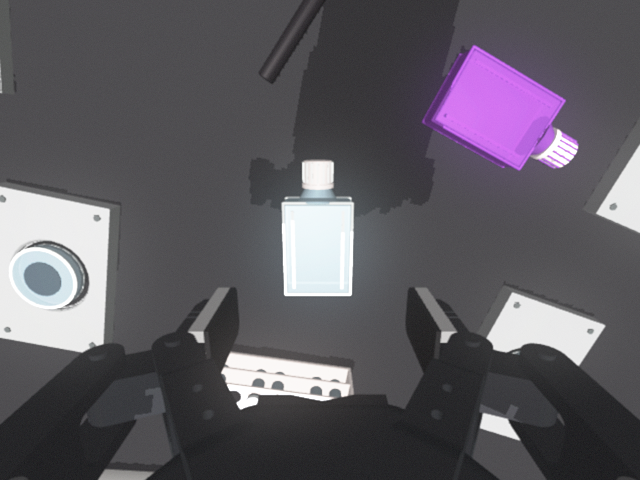

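Dish60 seated (top 0.0245). The clear flask is now upright in the view: cap at (318,173), body corners at about (283,198) to (352,295). I'll compute the body centre.

Run:
```python
import sys; sys.argv=['','w14']
from m import *
k=(P[...,2]>.0205)&(P[...,2]<.026)&(abs(P[...,0]-.55)<.09)&(abs(P[...,1]-.017)<.06); q=P[k][:,:2]
a=np.radians(11.3); d=np.array([np.cos(a),np.sin(a)]); n=np.array([-d[1],d[0]]); s=q@d; w=q@n
h,e=np.histogram(s,np.arange(s.min(),s.max()+.004,.004)); 
for i in range(len(h)):
    j=(s>=e[i])&(s<e[i+1])
    if j.any(): print(round(e[i],4),h[i],np.round([w[j].min(),w[j].max()],4))
for z0 in (.024,):
    for uv in [(283,198),(353,198),(352,295),(284,295)]: r=ray(C,uv,z0)[:2]; print(uv,r.round(4),(r@d).round(4),(r@n).round(4))
b=s.max()-.036; c=(w.min()+w.max())/2; print('centre',(b*d+c*n).round(4), 's max/min',s.max().round(4),s.min().round(4))
```

```text
0.48 80 [-0.0955 -0.0825]
0.484 69 [-0.0963 -0.0859]
0.488 79 [-0.0956 -0.0831]
0.492 80 [-0.0957 -0.0845]
0.496 84 [-0.0978 -0.0824]
0.5 103 [-0.0972 -0.0823]
0.504 206 [-0.1147 -0.0661]
0.508 403 [-0.1156 -0.0646]
0.512 377 [-0.1158 -0.0652]
0.516 408 [-0.1159 -0.0651]
0.52 369 [-0.1152 -0.065 ]
0.524 384 [-0.1154 -0.0649]
0.528 387 [-0.1155 -0.0648]
0.532 366 [-0.1157 -0.0647]
0.536 371 [-0.1158 -0.0647]
0.54 367 [-0.1151 -0.0652]
0.544 354 [-0.1151 -0.0652]
0.548 354 [-0.1155 -0.0651]
0.552 339 [-0.1155 -0.065 ]
0.556 343 [-0.1156 -0.0649]
0.56 347 [-0.1158 -0.0647]
0.564 332 [-0.1151 -0.0646]
0.568 333 [-0.1153 -0.0653]
0.572 320 [-0.1153 -0.0652]
0.576 278 [-0.1155 -0.0652]
(283, 198) [ 0.5171 -0.0127] 0.5045 -0.1138
(353, 198) [0.5074 0.0352] 0.5045 -0.0649
(352, 295) [0.5798 0.0508] 0.5786 -0.0638
(284, 295) [5.9e-01 3.0e-04] 0.5786 -0.1153
centre [0.5507 0.018 ] s max/min 0.5796 0.48
```

```bash
python3 -m pendant '{"translation":[[0.3,0,-0.8],[0.41,0,-1.8],[0.41,0,-2.8],[0.41,0,-3.7],[0.41,0,-4.3],[0.41,0,-4.6],[0.41,0,-4.6],[0.41,0,-4.6]],"delta_rot":[[0,0,0],[0,0,0],[0,0,0],[0,0,0],[0,0,0],[0,0,0],[0,0,0],[0,0,0]]}'
python3 -m pendant '{"translation":[[0,0,0],[0,0,0],[0,0,0],[0,0,0],[0,0,0]],"delta_rot":[[0,0,0],[0,0,0],[0,0,0],[0,0,0],[0,0,0]]}' 0.45 25
python3 -m pendant '{"translation":[[0,0,0.2],[0,0,0.6],[0,0,1.2],[0,0,2],[0,0,2.8],[0,0,3.6],[0,0,4],[0,0,4]],"delta_rot":[[0,0,0],[0,0,0],[0,0,0],[0,0,0],[0,0,0],[0,0,0],[0,0,0],[0,0,0]]}'
```

```text
clock: 27.55
tcp_pos: [0.5509, 0.0186, 0.0062]
orientation: [-0.309, 3.125, 0.0]
contact_force: [-0.3, 0.6, 1.1]
grip_width: 0.0724
gripper_force: 0.0
clock: 28.18
tcp_pos: [0.5509, 0.0186, 0.0062]
orientation: [-0.309, 3.125, 0.0]
contact_force: [-1.4, 0.2, 6.1]
grip_width: 0.0505
gripper_force: 26.6
clock: 29.18
tcp_pos: [0.5509, 0.0186, 0.1065]
orientation: [-0.309, 3.125, 0.0]
contact_force: [0.6, -0.9, -0.3]
grip_width: 0.0502
gripper_force: 26.2
```

```bash
python3 -m pendant '{"translation":[[-0.4,-0.9,0],[-0.9,-2.1,0],[-1.4,-3.4,0],[-1.9,-4.7,0],[-2.4,-6,0],[-2.9,-7.3,0],[-3.4,-8.5,0],[-3.9,-9.7,0],[-4.3,-10.6,0],[-4.51,-11.04,0],[-4.51,-11.04,0],[-4.51,-11.04,0]],"delta_rot":[[0,0,0],[0,0,-0.3],[0,0,-0.6],[0,0,-0.9],[0,0,-1.2],[0,0,-1.5],[0,0,-1.8],[0,0,-2.1],[0,0,-2.2],[0,0,-2.2],[0,0,-2.2],[0,0,-2.2]]}'
python3 w.py w15
```

```text
clock: 30.68
tcp_pos: [0.4382, -0.2563, 0.1053]
orientation: [0.011, -3.141, -0.001]
contact_force: [0.5, -0.5, -0.3]
grip_width: 0.0503
gripper_force: 26.2
tcp [ 0.4382 -0.2563  0.1053] toolz [-0.     0.001 -1.   ] yaw_y 90.4 w 0.0503 f 26.2 [ 0.5 -0.5 -0.3] t 30.675 cam [ 0.37  -0.257  0.247]
```

View pics/w15.png

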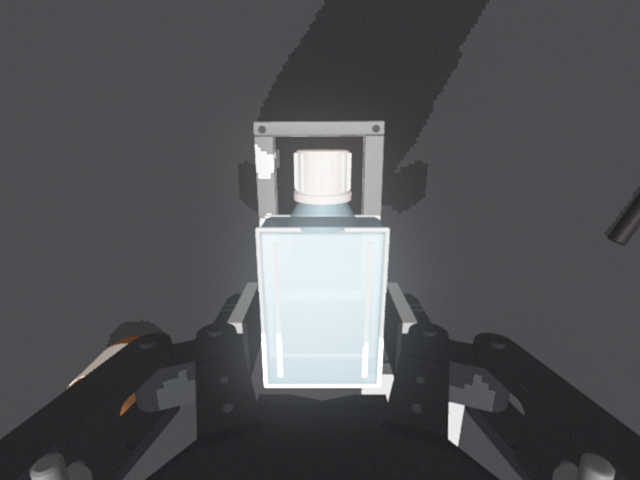

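Flask held straight and level. Recess sides are at about columns 277 and 363 (row 180), and its near edge is at about row 137. I'll cast these.

Run:
```python
from h import *
z=np.load('pics/w15.npz'); I=z['I']; C=(z['K'],z['R'],z['t']); g=I.max(2).astype(int)
print(g[180,245:295:2].tolist()); print(g[180,350:395:2].tolist()); print(g[115:145,318].tolist())
for uv in [(277,180),(363,180),(258,180),(383,180),(320,137),(320,122),(258,210),(382,210)]: print(uv,ray(C,uv,.014)[:2].round(4))
P=cloud(C,z['D']); q=P[(P[...,2]>.1)&(P[...,2]<.135)&(abs(P[...,1]+.257)<.0255)&(P[...,0]>.41)]; q=q[q[:,2]>np.median(q[:,2])-.004]; print(np.percentile(q,[1,50,99],axis=0).round(4),np.linalg.lstsq(np.c_[q[:,:2],np.ones(len(q))],q[:,2],rcond=None)[0].round(3))
```

```text
[72, 75, 75, 73, 76, 77, 154, 175, 171, 172, 176, 176, 178, 177, 178, 141, 93, 81, 81, 82, 85, 86, 84, 86, 102]
[207, 84, 86, 83, 84, 82, 143, 156, 182, 180, 180, 181, 180, 179, 180, 183, 124, 72, 71, 73, 72, 72, 72]
[68, 72, 69, 70, 68, 73, 119, 172, 186, 182, 183, 182, 181, 181, 181, 182, 179, 177, 175, 160, 145, 134, 87, 82, 82, 88, 87, 84, 86, 85]
(277, 180) [ 0.3972 -0.287 ]
(363, 180) [ 0.3968 -0.2291]
(258, 180) [ 0.3972 -0.2999]
(383, 180) [ 0.3967 -0.2156]
(320, 137) [ 0.3691 -0.2582]
(320, 122) [ 0.3598 -0.2582]
(258, 210) [ 0.4178 -0.3008]
(382, 210) [ 0.4173 -0.2151]
[[ 0.4106 -0.282   0.1207]
 [ 0.4387 -0.2571  0.122 ]
 [ 0.473  -0.2316  0.1316]] [-0.004 -0.006  0.122]
```

```bash
python3 -m pendant '{"translation":[[0,0,-0.7],[0.02,0,-1.6],[0.02,0,-2.4],[0.02,0,-3],[0.02,0,-3.3],[0.02,0,-3.45],[0.02,0,-3.5],[0.02,0,-3.5],[0.02,0,-3.5]],"delta_rot":[[0,0,0],[0,0,0],[0,0,0],[0,0,0],[0,0,0],[0,0,0],[0,0,0],[0,0,0],[0,0,0]]}'
python3 -m pendant '{"translation":[[0,0,-0.02],[0,0,-0.05],[0,0,-0.07],[0,0,-0.07]],"delta_rot":[[0,0,0],[0,0,0],[0,0,0],[0,0,0]]}'
```

```text
clock: 31.85
tcp_pos: [0.4384, -0.2576, 0.0184]
orientation: [-0.008, 3.141, -0.0]
contact_force: [0.4, -0.1, -0.7]
grip_width: 0.0502
gripper_force: 26.2
clock: 32.35
tcp_pos: [0.4381, -0.2575, 0.0163]
orientation: [0.008, -3.142, -0.0]
contact_force: [0.1, 0.3, 0.5]
grip_width: 0.0503
gripper_force: 26.2
```

```bash
python3 -m pendant '{"translation":[[0,0,-0.03],[0,0,-0.06],[0,0,-0.06]],"delta_rot":[[0,0,0],[0,0,0],[0,0,0]]}'
```

```text
clock: 32.72
tcp_pos: [0.4382, -0.2575, 0.0162]
orientation: [-0.008, 3.141, 0.001]
contact_force: [-5.0, 4.1, 20.1]
grip_width: 0.0509
gripper_force: 28.5
```

```bash
python3 -m pendant '{"translation":[[0,0,0.06],[0,0,0.06],[0,0,0.06],[0,0,0.4],[0,0,1.5],[0,0,3],[0,0,4.6],[0,0,5],[0,0,5]],"delta_rot":[[0,0,0],[0,0,0],[0,0,0],[0,0,0],[0,0,0],[0,0,0],[0,0,0],[0,0,0],[0,0,0]]}' 0.85
python3 -m pendant '{"translation":[[0.5,1,0.5],[1,3,1],[1.5,5,1.5],[2,7,2],[2.5,9,2.5],[3,10,3],[3,10,3],[3,10,3]],"delta_rot":[[0,0,0],[0,0,0],[0,0,0],[0,0,0],[0,0,0],[0,0,0],[0,0,0],[0,0,0]]}'
python3 w.py w16
python3 - <<'E'
import sys; sys.argv=['','w16']
from m import *
for nm,x,y,r in [('35',.625,.208,.035),('50',.614,-.181,.04),('60',.43,.267,.045),('fl',.43,-.258,.075)]:
    print(nm); slabs(x,y,r,[(.018 if nm!='fl' else .027,.04)])
I2,D2=grab_frame('side'); save(I2,'side9')
E
```

```text
clock: 33.85
tcp_pos: [0.4384, -0.2574, 0.1403]
orientation: [-0.009, 3.14, -0.0]
contact_force: [-0.1, -0.6, -0.5]
grip_width: 0.0726
gripper_force: 0.0
clock: 34.85
tcp_pos: [0.512, -0.0084, 0.2134]
orientation: [0.007, -3.139, 0.001]
contact_force: [-0.8, -0.5, -0.9]
grip_width: 0.0727
gripper_force: 0.0
tcp [ 0.512  -0.0084  0.2134] toolz [-0.003 -0.001 -1.   ] yaw_y 90.3 w 0.0727 f 0.0 [-0.8 -0.5 -0.9] t 34.85 cam [ 0.444 -0.009  0.355]
35
slab 0.018 0.04 941 circ [0.6246 0.2074] 0.0202 rect [0.6252 0.2071] [0.0383 0.0378] 88.1 zmed 0.0208 z95 0.022
50
slab 0.018 0.04 1612 circ [ 0.6139 -0.1801] 0.0258 rect [ 0.6133 -0.1806] [0.0498 0.0494] 87.7 zmed 0.0217 z95 0.0229
60
slab 0.018 0.04 3076 circ [0.43   0.2657] 0.0304 rect [0.4318 0.2594] [0.0596 0.0473] 14.5 zmed 0.024 z95 0.0253
fl
slab 0.027 0.04 5818 circ [ 0.4269 -0.2573] 0.0531 rect [ 0.4239 -0.2579] [0.0997 0.0527] 0.3 zmed 0.0328 z95 0.0342
```

View pics/w16.png

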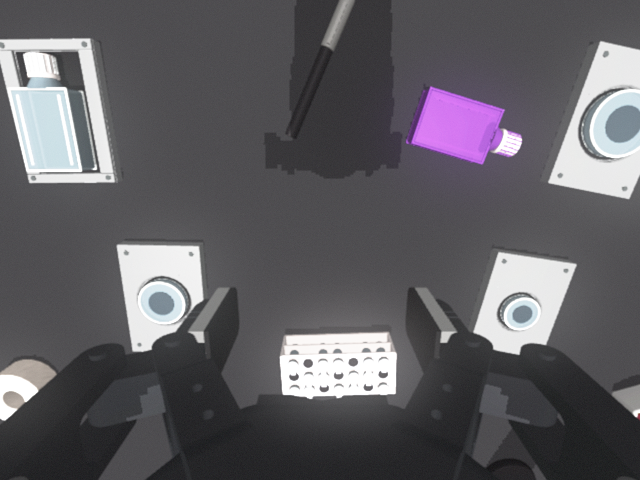

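The view shows all four vessels lying flat in their recesses: dish50 at (163,301), dish35 at (520,313), dish60 at (615,123) and the flask at (50,125). Their measured tops match the seated heights, and the rack is undisturbed. Handing in.

```bash
python3 -c "
from bench import *
print(hand_in())"
```

```text
the job is handed in; nothing more can be done
None
```

The job is handed in: all three dishes and the flask are seated flat in their matching holders by my last wrist-camera check, though `hand_in()` returned no verdict to confirm it.

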